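Find the full gas cartridge by its weight and lock it into the table stove

TASK

Of the three identical gas cartridges on the worktop one is full and two are spent: find the full one by its weight and lay it in the stove's cartridge bay with the valve toward the front of the stove, then let go of it and push the red locking tab down to its stop, so that the cartridge is pressed home on the regulator. The spent ones stay lying, or are set back down, on the worktop; do not drop a cartridge and leave the other things standing where they are.

Things in the scene. Friction and masses are not known exactly. Their poses are not given: they have to be found in the camera images.
- cartridge_a: one of three gas cartridges that look the same: opaque, 66 mm across, 182 mm long, cream can with orange and dark blue bands, grey shoulder and white valve stem at one end; starts lying on the worktop. Origin: underside of the can as it first lies; x runs along the can from valve to flat base, z up. The full one weighs 320 to 390 g, the two spent ones 110 to 150 g
- cartridge_b: one of three gas cartridges that look the same: opaque, 66 mm across, 182 mm long, cream can with orange and dark blue bands, grey shoulder and white valve stem at one end; starts lying on the worktop. Origin: underside of the can as it first lies; x runs along the can from valve to flat base, z up. The full one weighs 320 to 390 g, the two spent ones 110 to 150 g
- cartridge_c: one of three gas cartridges that look the same: opaque, 66 mm across, 182 mm long, cream can with orange and dark blue bands, grey shoulder and white valve stem at one end; starts lying on the worktop. Origin: underside of the can as it first lies; x runs along the can from valve to flat base, z up. The full one weighs 320 to 390 g, the two spent ones 110 to 150 g
- cartridge_a_mid (a point): point on the axis of cartridge_a, 33 mm above its origin, axes as its body's. From here the straight can wall runs from x = -60 mm (valve side) to +90 mm (flat base), collar face (38 mm across) at x = -80, stem tip at -92; balance point near x = +12; grip it across the can here
- cartridge_b_mid (a point): point on the axis of cartridge_b, 33 mm above its origin, axes as its body's. From here the straight can wall runs from x = -60 mm (valve side) to +90 mm (flat base), collar face (38 mm across) at x = -80, stem tip at -92; balance point near x = +12; grip it across the can here
- cartridge_c_mid (a point): point on the axis of cartridge_c, 33 mm above its origin, axes as its body's. From here the straight can wall runs from x = -60 mm (valve side) to +90 mm (flat base), collar face (38 mm across) at x = -80, stem tip at -92; balance point near x = +12; grip it across the can here
- stove: dark green table-top gas stove, 316 mm wide (y), 270 mm deep (x), 80 mm high, burner and pan supports on its left to 96 mm; stands firm. Origin: centre of its underside; x points from its front (black knob, red locking tab, toward the robot) to its back, y to its left, z up. On its right is the cartridge bay, an open trough 124 mm wide, centred at y = -85 mm
- bay (a point): middle of the bay's axis, at stove x = 0, y = -85, z = 50 mm, axes as the stove's: two V saddles hold a cartridge's axis here. Trough floor 37 mm below, walls up to 24 mm above, fingers fit both sides. With the tab up, a cartridge drops in, valve to the front, with its mid point within 6 mm before or behind this point (aim: at it)
- yoke (a point): on the bay's axis, face of the brass U-shaped regulator yoke at the bay's front end, 86 mm in front of the bay point, open at the top for the valve stem; the cartridge's collar seats against it, its mid point then 6 mm in front of the bay point. Yoke top 6 mm above the axis. Axes as the stove's
- pusher_face (a point): middle of the face of the pusher plate at the bay's back end, 96 mm behind the bay point while the tab is up; pushing the tab down drives it 11.5 mm forward against the cartridge's base. Axes as the stove's
- lock_tab (a joint): locking tab of the stove, m: 0 = up (open), 0.022 = fully down (locked). It slides straight down against about 4 N of friction plus up to a few N for the cartridge it pushes, stays where it is left, and has a hard stop at the bottom
- tab_top (a point): middle of the top face of the red locking tab on the stove's front, in line with the bay: 36 mm wide (y), reaching 38 mm out of the front panel, 9 mm thick; the point lies 22 mm in front of the panel, 65 mm above the worktop while up, 43 mm when down; axes as the stove's
- mug: bystander: striped mug, 87 x 125 x 103 mm, origin centre of its underside
- pepper: bystander: wooden pepper mill, 58 mm across, 170 mm high, origin centre of its underside
- timer: bystander: white and red kitchen timer, 65 mm across, 60 mm high, origin centre of its underside
- jam: bystander: jam jar, 69 mm across, 99 mm high, origin centre of its underside
Things that resemble listed ones, but are neither listed nor needed, are in the scene too. What is shaped like the cartridge_b but turquoise is not meant.

How it is judged:
By the outcome, as a careful person would: the job done as asked, in the order asked, and still so for the second after the job is handed in, with the robot touching nothing.
It also fails if it takes over 72 s, if anything falls off the work surface, if the arm or the gripper's body presses on something with over 40 N, if the wrist force passes 120 N, or if a joint passes its speed limit or range.

ROBOT

A 7-joint arm with a two-finger parallel gripper is mounted at the origin on a cart in front of the work surface, level with it; the furniture and walls round the work are solid. World frame = base frame: x ahead of the robot, y to its left, z up, the work surface at z = 0. Lengths are in m, angles in rad, forces in N, time in s.
With the tool pointing down it reaches from about 0.425 to 1.025 m from the base axis. Payload 9.4 kg.
Tool frame: the origin (TCP) lies midway between the tips of the shut fingers; the grasp point (between the pads) lies 19 mm behind it (ctrl.grip_depth is the distance from the TCP to the grasp point, in m); z points along the fingers, y is the line along which they close (so a half turn about z gives the same grasp; the last joint's range is limited). The gripper opens to 85 mm and grips with 20 to 120 N. Pads are 22 mm wide; open, the fingers measure 114 mm over their backs; the gripper's body (76 mm by 85 mm) begins 54 mm behind the grasp point. The pads swing forward as they close: fully open they stand 13 mm farther back than shut.
Start: joints at [-1.314, 0.599, -0.003, 1.599, 0.002, 0.943, -0.08], TCP at [0.238, 0.685, 0.231] pointing down, gripper open.
Joint ranges: [-2.57, 2.57], [-0.35, 1.97], [-1.29, 1.29], [0.11, 2.56], [-1.05, 4.19], [0.11, 1.86], [-2.63, 2.63]. Speed limits (rad/s): [2.22, 2.22, 3.01, 3.01, 3.14, 3.14, 3.14].

INTERFACE

Orientations are given as a unit quaternion [x, y, z, w].
In Python, from bench import ctrl gives the robot as it stands. The module is installed in compiled form; this text tells all that it offers.
- The arm moves only by the shell command python3 -m handwheel 'ROWS' [FORCE]. ROWS is a JSON object whose one key "increments" holds a list of rows, each a list of 7 numbers: the opening, from 0 (shut) to 1 (fully open), then the shift along the tool's x, y, z in m, then the turn, a rotation vector about the tool's x, y, z in units of 6 degrees (1.0 is 6 degrees). In form: {"increments": [[fingers, tx, ty, tz, ax, ay, az], ...]}. A call has 1 to 12 rows; each row is the pose to reach, as a shift and turn from the pose commanded when the call began, along the tool's axes at that moment; what a row does not reach only later rows make up. A row lasts 1/8 s, in which the tool goes at most 62.5 mm and 10.7 degrees, less where a joint would pass 70% of its speed; a pose out of reach is approached as far as the arm can. A call with a gripper value outside its range is refused whole. The fingers move at their own pace and stop on an object; FORCE is the grip in N (left out, the last holds). Time passes only in rows, so rows that repeat a pose let the fingers close. It gives the time, the measured TCP pose, the force, the opening and the grip force at its end, in the units of the state.
- ctrl.get_obs(): the state, without advancing time (a new reading comes with each control period).
- ctrl.read_camera(name): name is "side" or "top" or "wrist"; returns the picture (400x640x3 uint8, blue, green, red); there is no depth.
- ctrl.camera_info(name): a dict with "camera_matrix" (3x3 intrinsics, pixels), "R" (3x3) and "t" (3): a world point X has camera coordinates R X + t. Camera axes: x right, y down, z forward; pixel columns grow to the right and rows downward; lengths in m; the calibration is good to about 2 mm. The wrist camera is an equidistant fisheye: a pixel r from the principal point sees the ray r / f radians off the axis. A picture is of the moment at which its call begins: read the wrist's pose just before it. camera_info takes no time and is no camera call; for the wrist camera it gives the pose at the moment of the call.
- ctrl.close_job(): hands the job in; it is judged then, once.
The state is a dict: "time_s": time; "qpos": joint angles; "dq": joint speeds; "joint_torque": joint torques, N m; "tool_pos": TCP position; "tcp_rot": TCP orientation; "wrist_force": force on the tool from outside, world axes, zero at the start; "ft_torque": the same for the moment, N m; "grip_width": opening from 0.0 (shut) to 1.0 (fully open); "grasp_force": force on a finger pad.
Only numpy, scipy, OpenCV 4.12 (cv2) and the standard library are available. Lean on these libraries where they do the work, as an engineer would, in place of code of your own. Each camera call takes 0.05 s, during which the arm holds its last target. There are 200 camera calls.

## Working session

There is one attempt and no reset: what is moved stays moved. The work goes in short steps, Python scripts to look and compute and a shell command to move; the robot and the scene stay as the last step left them, time stands still between calls to the robot, and variables do not carry over. Pictures are saved under pics/ and viewed, at most 10 in all, crops included, and the job is handed in when it is done.

```bash
mkdir -p pics; python3 - <<'E'
from bench import ctrl
import cv2
o=ctrl.get_obs(); print({k:o[k] for k in('time_s','tool_pos','tcp_rot','wrist_force','grip_width')})
for n in('top','side'):
    cv2.imwrite(f'pics/{n}0.png',ctrl.read_camera(n)); i=ctrl.camera_info(n); print(n,i)
E
```

```text
{'time_s': 0.0, 'tool_pos': array([0.23739119, 0.6845347 , 0.23041976]), 'tcp_rot': array([ 1.66118073e-01,  9.86105570e-01, -7.65342862e-04, -6.39091636e-05]), 'wrist_force': array([ 0.57283991, -0.48978479,  0.2269553 ]), 'grip_width': 1.0012447012945096}
top {'camera_matrix': array([[462.32104659,   0.        , 319.4420068 ],
       [  0.        , 462.32104659, 196.15146306],
       [  0.        ,   0.        ,   1.        ]]), 'R': array([[-0.01915484, -0.9998142 , -0.00215587],
       [-0.97783993,  0.01918337, -0.2084732 ],
       [ 0.20847582, -0.00188517, -0.9780257 ]]), 't': array([-0.09669804,  0.55466193,  1.44013164])}
side {'camera_matrix': array([[459.33153212,   0.        , 319.62568817],
       [  0.        , 459.33153212, 205.33673007],
       [  0.        ,   0.        ,   1.        ]]), 'R': array([[-0.16516676, -0.98615956,  0.01446565],
       [-0.40232601,  0.05397774, -0.91390382],
       [ 0.90047417, -0.15676644, -0.40567297]]), 't': array([-0.03493117,  0.30828286,  1.02110183])}
```

View pics/top0.png

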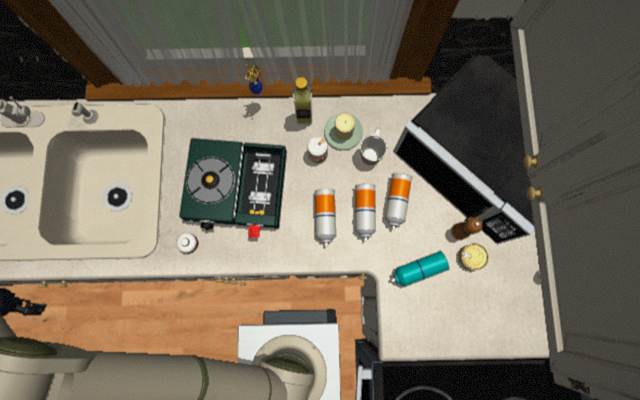

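View pics/side0.png

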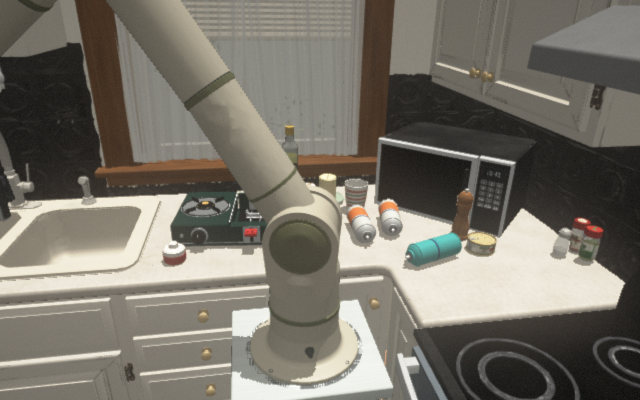

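The top view shows the cartridge candidates at (325,215), (364,210) and (397,200), all orange and white with valves toward the robot. The turquoise look-alike at (420,268) is rejected. The stove is at (232,182) with its red tab at (254,231), and the bay is at about (263,185). The side view agrees. I'll check the choice in one close crop.

```bash
python3 - <<'E'
import cv2
im=cv2.imread('pics/top0.png')
cv2.imwrite('pics/crop.png',cv2.resize(im[125:255,170:430],None,fx=3,fy=3,interpolation=cv2.INTER_CUBIC))
E
```

```text
(no output)
```

View pics/crop.png

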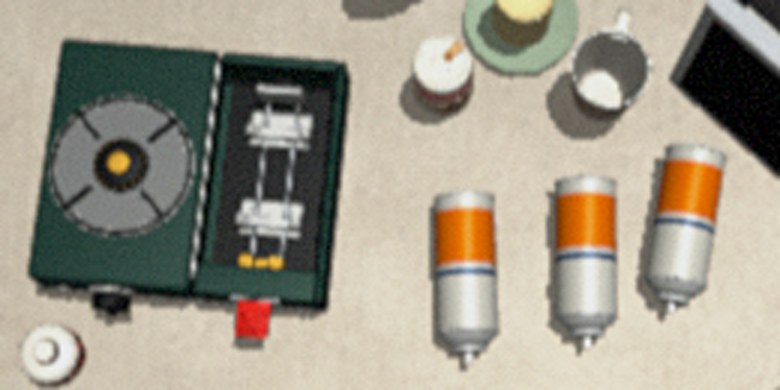

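```bash
cat > h.py <<'E'
import numpy as np, cv2
from bench import ctrl
def ray(n,u,v):
    i=ctrl.camera_info(n);R,t=np.array(i['R']),np.array(i['t'])
    C=-R.T@t; d=R.T@np.linalg.solve(i['camera_matrix'],[u,v,1.]); return C,d
def onz(n,u,v,z):
    C,d=ray(n,u,v); return C+d*(z-C[2])/d[2]
E
python3 - <<'E'
from h import *
im=cv2.imread('pics/top0.png');hsv=cv2.cvtColor(im,cv2.COLOR_BGR2HSV)
print('cam',ray('top',0,0)[0])
m=cv2.inRange(hsv,(8,150,120),(18,255,255))
n,l,s,c=cv2.connectedComponentsWithStats(m)
tips=[(464,362),(585,347),(670,311)];k=0
for j in sorted(range(1,n),key=lambda j:c[j][0]):
    if s[j,4]<150: continue
    P=onz('top',*c[j],.033); u,v=tips[k];T=onz('top',170+u/3,125+v/3,.033);k+=1
    # midline fit of the mask
    ys=np.unique(np.where(l==j)[0])[2:-2]
    q=np.array([onz('top',np.where(l[y]==j)[0][[0,-1]].mean(),y,.033) for y in ys])
    f=np.polyfit(q[:,0],q[:,1],1)
    w=[np.ptp(np.where(l[y]==j)[0])+1 for y in ys]
    d=(P-T)[:2];L=np.hypot(*d);d/=L
    print(c[j],s[j,4],'orange',P,'tip',T,'yaw',np.degrees(np.arctan2(d[1],d[0])),'yawfit',np.degrees(np.arctan(f[0])),'L',L,'mid',T[:2]+.092*d,'w',np.mean(w))
m=cv2.inRange(hsv,(0,180,120),(5,255,255))|cv2.inRange(hsv,(174,180,120),(180,255,255))
n,l,s,c=cv2.connectedComponentsWithStats(m)
for j in range(1,n):
    if s[j,4]>40: print('red',c[j],s[j],onz('top',*c[j],.065))
for nm,u,v in [('BL',63,40),('BR',347,65),('FR',325,308),('FL',30,278),('bayFL',195,268),('saddleB',280,127),('saddleF',270,215)]:
    print(nm,onz('top',170+u/3,125+v/3,.08))
m=cv2.inRange(hsv,(65,90,25),(90,255,110)); m[:, 300:]=0
cs=max(cv2.findContours(m,0,2)[0],key=cv2.contourArea); a=cv2.convexHull(cs)
ap=cv2.approxPolyDP(a,5,True)[:,0]
for p in ap: print('corner',p,onz('top',*p,.08))
E
```

```text
cam [ 0.24028571 -0.10460546  1.52390944]
[110.9804878  297.64878049] 205 orange [0.24384115 0.55591797 0.033     ] tip [ 0.39458334 -0.12119219  0.033     ] yaw 102.55084092831618 yawfit -6.477483991046034 L 0.6936867956389242 mid [ 0.37459121 -0.03139066] w 18.357142857142858
[324.67301587 203.2984127 ] 315 orange [ 0.53373972 -0.12420705  0.033     ] tip [ 0.40820063 -0.25180055  0.033     ] yaw 45.465001014244585 yawfit 1.5433638910140248 L 0.17899767132073865 mid [ 0.47272435 -0.18622092] w 18.357142857142858
[333.15384615 292.94711538] 208 orange [ 0.24492366 -0.14476524  0.033     ] tip [ 0.4454368  -0.34532498  0.033     ] yaw 134.99334213735324 yawfit 22.742525642842423 L 0.2836013546630127 mid [ 0.38039054 -0.2802636 ] w 21.727272727272727Traceback (most recent call last):
  File "<stdin>", line 9, in <module>
IndexError: list index out of range
```

```bash
cat > m.py <<'E'
from h import *
im=cv2.imread('pics/top0.png');hsv=cv2.cvtColor(im,cv2.COLOR_BGR2HSV)
m=cv2.inRange(hsv,(8,150,120),(18,255,255)); m[260:]=0; m[:,:300]=0
n,l,s,c=cv2.connectedComponentsWithStats(m)
tips=[(464,362),(585,347),(670,311)];k=0
for j in sorted(range(1,n),key=lambda j:c[j][0]):
    if s[j,4]<150: continue
    u,v=tips[k];k+=1
    T=onz('top',170+u/3-.33,125+v/3-.33,.033)
    ys=np.unique(np.where(l==j)[0])[4:-4]
    q=np.array([onz('top',np.where(l[y]==j)[0][[0,-1]].mean(),y,.033) for y in ys])
    P=q.mean(0)
    f=np.polyfit(q[:,0],q[:,1],1)
    d=(P-T)[:2];L=np.hypot(*d);d/=L
    print(c[j],s[j,4],'orange',P,'tip',T,'yaw',np.degrees(np.arctan2(d[1],d[0])),'yawfit',np.degrees(np.arctan(f[0])),'L',L,'mid',T[:2]+.092*d)
m=cv2.inRange(hsv,(0,180,120),(5,255,255))|cv2.inRange(hsv,(174,180,120),(180,255,255))
n,l,s,c=cv2.connectedComponentsWithStats(m)
for j in range(1,n):
    if s[j,4]>40: print('red',c[j],s[j],onz('top',*c[j],.065))
for nm,u,v in [('BL',63,40),('BR',347,65),('FR',325,308),('FL',30,278),('saddleB',280,127),('saddleF',270,215)]:
    print(nm,onz('top',170+u/3,125+v/3,.08))
m=cv2.inRange(hsv,(65,90,25),(90,255,110)); m[:, 300:]=0
cs=max(cv2.findContours(m,0,2)[0],key=cv2.contourArea); a=cv2.convexHull(cs)
for p in cv2.approxPolyDP(a,5,True)[:,0]: print('corner',p,onz('top',*p,.08))
E
python3 m.py
```

```text
[324.67301587 203.2984127 ] 315 orange [ 0.53307898 -0.12411639  0.033     ] tip [ 0.39566729 -0.12015134  0.033     ] yaw -1.6528264302185962 yawfit 2.339760262869784 L 0.13746888437289692 mid [ 0.48762902 -0.12280492]
[364.9470405  198.10903427] 321 orange [ 0.54725188 -0.25732272  0.033     ] tip [ 0.40928887 -0.25077722  0.033     ] yaw -2.716299402647714 yawfit -2.274203748290106 L 0.13811818672575063 mid [ 0.50118551 -0.25513716]
[399.85855263 187.40460526] 304 orange [ 0.58046299 -0.37358086  0.033     ] tip [ 0.44653647 -0.34431037  0.033     ] yaw -12.328498495805164 yawfit -12.16103063849053 L 0.13708784127317775 mid [ 0.5364149  -0.36395387]
red [253.54385965 230.85964912] [249 225  11  13 114] [0.44265945 0.10403964 0.065     ]
BL [0.75037781 0.31047222 0.08      ]
BR [ 7.15576013e-01 -1.84498248e-04  8.00000000e-02]
FR [0.44918062 0.02394905 0.08      ]
FL [0.48713113 0.33506414 0.08      ]
saddleB [0.64700104 0.07238613 0.08      ]
saddleF [0.55011065 0.08243515 0.08      ]
corner [241 144] [0.72761463 0.14598162 0.08      ]
corner [234 192] [0.56701734 0.16577995 0.08      ]
corner [187 171] [0.63959057 0.31910627 0.08      ]
corner [191 140] [0.74462919 0.31024946 0.08      ]
```

```bash
cat >> h.py <<'E'
from scipy.spatial.transform import Rotation as Ro
def go(x,y,z,yaw,tilt=0):
    """increment (tool axes, units of move) to TCP target, tool down, tool y axis at yaw deg (x axis at yaw+90)"""
    o=ctrl.get_obs();R=Ro.from_quat(o['tcp_rot'])
    a=np.radians(yaw);Y=np.array([np.cos(a),np.sin(a),0]);Z=np.array([0,0,-1.]);X=np.cross(Y,Z)
    T=Ro.from_matrix(np.c_[X,Y,Z])
    print('inc',np.round(R.inv().apply(np.array([x,y,z])-o['tool_pos']),4),np.round(np.degrees((R.inv()*T).as_rotvec())/6,3))
E
python3 -c "
from h import *
go(.52,.10,.33,84)"
```

```text
inc [-0.4585 -0.4599 -0.0988] [-0.013 -0.    -2.187]
```

```bash
python3 -m handwheel '{"increments": [[1,-0.04,-0.04,-0.02,0,0,0],[1,-0.08,-0.08,-0.03,0,0,-0.5],[1,-0.12,-0.12,-0.04,0,0,-1],[1,-0.16,-0.16,-0.06,0,0,-1.5],[1,-0.2,-0.2,-0.08,0,0,-2],[1,-0.24,-0.24,-0.0988,0,0,-2.187],[1,-0.28,-0.28,-0.0988,0,0,-2.187],[1,-0.32,-0.32,-0.0988,0,0,-2.187],[1,-0.36,-0.36,-0.0988,0,0,-2.187],[1,-0.4,-0.4,-0.0988,0,0,-2.187],[1,-0.43,-0.43,-0.0988,0,0,-2.187],[1,-0.4585,-0.4599,-0.0988,0,0,-2.187]]}' && python3 -m handwheel '{"increments": [[1,0,0,0,0,0,0],[1,0,0,0,0,0,0]]}' && python3 - <<'E'
from h import *
i=ctrl.camera_info('wrist');im=ctrl.read_camera('wrist');cv2.imwrite('pics/w0.png',im);np.savez('w0.npz',**i);print(i)
E
```

```text
time_s: 1.6
tool_pos: [0.5204, 0.0986, 0.33]
tcp_rot: [0.053, 0.999, -0.0, -0.0]
wrist_force: [-0.4, -0.1, -0.4]
grip_width: 0.996
grasp_force: 0.0
time_s: 1.85
tool_pos: [0.5197, 0.1007, 0.3298]
tcp_rot: [0.052, 0.999, 0.0, -0.0]
wrist_force: [0.1, 0.4, -0.0]
grip_width: 0.997
grasp_force: 0.0
{'camera_matrix': array([[309.70691629,   0.        , 318.07925935],
       [  0.        , 309.70691629, 196.90219512],
       [  0.        ,   0.        ,   1.        ]]), 'R': array([[ 0.10573007,  0.99439417, -0.00117686],
       [ 0.94336902, -0.09993038,  0.31633655],
       [ 0.31444562, -0.0345565 , -0.9486463 ]]), 't': array([-0.15540857, -0.55195338,  0.31505969])}
```

View pics/w0.png

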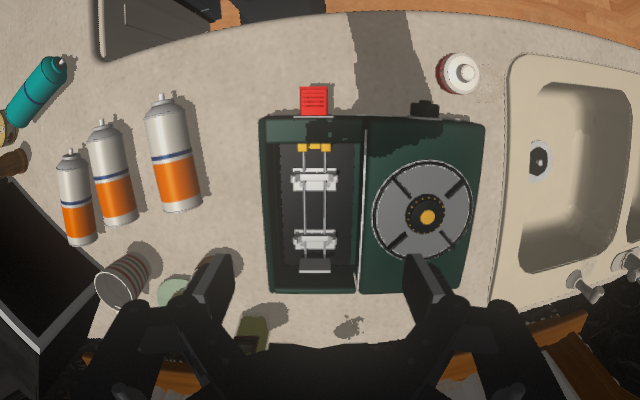

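The wrist view shows the stove from above: red tab (313,101), brass yoke (313,147), saddles (314,180) and (315,241), pusher (314,265). The three orange cartridges are at left and the turquoise one at top left. Next I'll compute these points.

```bash
cat > w.py <<'E'
from h import *
def won(f,u,v,z):
    i=np.load(f);R,t,K=i['R'],i['t'],i['camera_matrix']
    a=np.array([u-K[0,2],v-K[1,2]]);r=np.hypot(*a);th=r/K[0,0]
    d=R.T@np.array([*(a/max(r,1e-9)*np.sin(th)),np.cos(th)]);C=-R.T@t
    return C+d*(z-C[2])/d[2]
def blobs(im,lo,hi,amin,roi):
    m=cv2.inRange(cv2.cvtColor(im,cv2.COLOR_BGR2HSV),lo,hi);k=np.zeros_like(m);x0,x1,y0,y1=roi;k[y0:y1,x0:x1]=m[y0:y1,x0:x1]
    n,l,s,c=cv2.connectedComponentsWithStats(k)
    return [(c[j],s[j]) for j in range(1,n) if s[j,4]>amin]
E
python3 - <<'E'
from w import *
im=cv2.imread('pics/w0.png');f='w0.npz'
for c,s in blobs(im,(0,180,120),(6,255,255),50,(290,340,70,130)): print('red',c,s,won(f,*c,.065))
for c,s in blobs(im,(15,120,90),(32,255,255),10,(285,345,130,165)): print('yoke',c,s,won(f,*c,.056))
for n,u,v,z in [('FR',261,118,.08),('FL',485,125,.08),('BL',484,292,.08),('BR',271,293,.08),('sadF',314,180,.05),('sadB',315,241,.05),('push',314,268,.05)]: print(n,won(f,u,v,z))
for c,s in blobs(im,(8,150,120),(18,255,255),150,(40,220,130,260)): print('orange',c,s,won(f,*c,.05))
for n,u,v in [('A tip',159,94),('B tip',98,121),('C tip',69,151)]: print(n,won(f,u,v,.033))
E
```

```text
red [313.33514247 100.38398915] [300  87  27  28 737] [0.44149709 0.10322972 0.065     ]
yoke [313.61867704 146.57976654] [297 143  34   9 257] [0.50406449 0.09666044 0.056     ]
FR [0.4554809  0.03487642 0.08      ]
FL [0.48789283 0.33843753 0.08      ]
BL [0.77268995 0.36512707 0.08      ]
BR [0.71815877 0.006      0.08      ]
sadF [0.55266312 0.09177049 0.05      ]
sadB [0.64829607 0.08269541 0.05      ]
push [0.6962337  0.07579059 0.05      ]
orange [173.80693816 180.69758673] [ 153  158   42   45 1326] [ 0.52917167 -0.12170178  0.05      ]
orange [111.96540541 198.36108108] [ 95 179  34  39 925] [ 0.54397233 -0.25473915  0.05      ]
orange [ 74.82698413 221.97142857] [ 62 207  26  31 630] [ 0.5796163  -0.37207904  0.05      ]
A tip [ 0.39385443 -0.12964554  0.033     ]
B tip [ 0.41001784 -0.26204628  0.033     ]
C tip [ 0.44726148 -0.35188827  0.033     ]
```

```bash
python3 -c "
from h import *
go(.499,-.124,.19,90)"
```

```text
inc [-0.0029 -0.2262  0.1398] [ 0.003 -0.005 -0.988]
```

```bash
python3 -m handwheel '{"increments": [[1,0,-0.06,0,0,0,-0.3],[1,0,-0.12,0.04,0,0,-0.6],[1,0,-0.17,0.08,0,0,-0.99],[1,-0.003,-0.21,0.12,0,0,-0.99],[1,-0.003,-0.226,0.14,0,0,-0.99],[1,-0.003,-0.226,0.14,0,0,-0.99],[1,-0.003,-0.226,0.14,0,0,-0.99]]}' && python3 - <<'E'
from h import *
i=ctrl.camera_info('wrist');im=ctrl.read_camera('wrist');cv2.imwrite('pics/w1.png',im);np.savez('w1.npz',**i)
from w import *
for c,s in blobs(im,(8,150,120),(18,255,255),150,(0,640,0,400)): print('orange',c,s,won('w1.npz',*c,.05))
E
```

```text
time_s: 2.78
tool_pos: [0.5001, -0.1233, 0.1907]
tcp_rot: [-0.0, 1.0, 0.0, 0.0]
wrist_force: [-0.1, 0.6, 0.4]
grip_width: 0.999
grasp_force: 0.0
orange [470.49553571   4.00446429] [450   0  33  13 224] [0.31413614 0.02641805 0.05      ]
orange [568.60629921   5.76771654] [534   0  66  20 254] [0.27974426 0.16735565 0.05      ]
orange [315.48968052 214.13259825] [ 284  182   63   65 3537] [ 0.53086364 -0.12519626  0.05      ]
orange [193.1526659  226.29996164] [ 165  197   55   59 2607] [ 0.54586682 -0.25542695  0.05      ]
orange [115.1886423 249.6305483] [  95  223   40   51 1532] [ 0.5814213  -0.37268611  0.05      ]
```

View pics/w1.png

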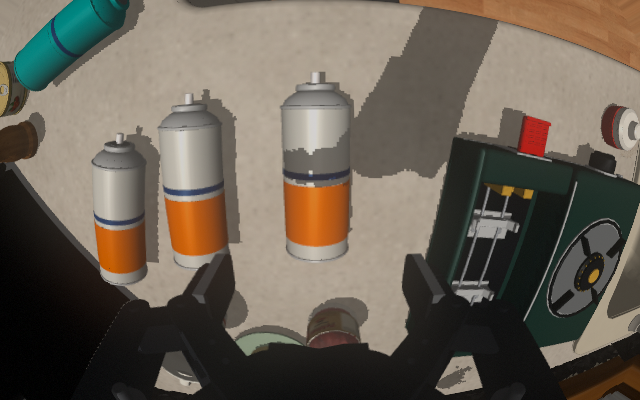

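Cartridge A lies centred under the gripper: orange band (315,214), stem tip (318,73). B's band is at (193,226) and C's at (115,250). Now I descend, grip, and lift to weigh it.

```bash
python3 -c "
from w import *
for u,v in((318,73),(187,95),(120,134)): print(won('w1.npz',u,v,.033))
print(ctrl.get_obs()['wrist_force'])
" && python3 -m handwheel '{"increments": [[1,0,-0.001,0.05,0,0,0],[1,0,-0.001,0.1,0,0,0],[1,0,-0.001,0.14,0,0,0],[1,0,-0.001,0.165,0,0,0],[1,0,-0.001,0.18,0,0,0],[1,0,-0.001,0.18,0,0,0]]}' && python3 -m handwheel '{"increments": [[0,0,0,0,0,0,0],[0,0,0,0,0,0,0],[0,0,0,0,0,0,0],[0,0,0,0,0,0,0],[0,0,0,0,0,0,0],[0,0,0,0,0,0,0]]}' 40
```

```text
[ 0.39461713 -0.12267246  0.033     ]
[ 0.40977397 -0.25535447  0.033     ]
[ 0.44409065 -0.3450881   0.033     ]
[-0.17913931  0.60993346 -0.54050271]
time_s: 3.58
tool_pos: [0.4998, -0.1251, 0.0101]
tcp_rot: [-0.0, 1.0, 0.0, -0.0]
wrist_force: [0.3, 0.6, 0.7]
grip_width: 1.0
grasp_force: 0.0
time_s: 4.32
tool_pos: [0.5002, -0.1257, 0.0115]
tcp_rot: [0.0, 1.0, -0.0, 0.001]
wrist_force: [-1.0, 1.0, 7.1]
grip_width: 0.761
grasp_force: 43.7
```

```bash
cat > wt.py <<'E'
from h import *
F=[];M=[]
for _ in range(8):
    o=ctrl.get_obs();F.append(o['wrist_force']);M.append(o['ft_torque']);ctrl.read_camera('top')
print('F',np.mean(F,0),np.std(F,0),'M',np.mean(M,0),'kg',-np.mean(F,0)[2]/9.81,'t',o['time_s'],o['grip_width'],o['grasp_force'])
E
python3 -m handwheel '{"increments": [[0,0,0,-0.02,0,0,0],[0,0,0,-0.04,0,0,0],[0,0,0,-0.06,0,0,0],[0,0,0,-0.06,0,0,0],[0,0,0,-0.06,0,0,0],[0,0,0,-0.06,0,0,0]]}' && python3 wt.py
```

```text
time_s: 5.08
tool_pos: [0.4991, -0.1258, 0.0695]
tcp_rot: [0.001, 1.0, 0.0, -0.0]
wrist_force: [0.6, -1.0, -1.3]
grip_width: 0.761
grasp_force: 45.0
F [-0.0139332  -0.35393452 -1.07031378] [0.5693615  0.3484878  0.45538005] M [-0.00115377 -0.00616312  0.02048271] kg 0.1091043611828092 t 5.425 0.7605758193365485 45.03785490989685
```

A weighs about 0.11 kg, so it is spent. I'll set it back and go to B.

```bash
python3 -m handwheel '{"increments": [[0,0,0,0.03,0,0,0],[0,0,0,0.05,0,0,0],[0,0,0,0.057,0,0,0],[0,0,0,0.059,0,0,0],[0,0,0,0.059,0,0,0],[1,0,0,0.059,0,0,0],[1,0,0,0.059,0,0,0],[1,0,0,0.059,0,0,0],[1,0,0,0.059,0,0,0],[1,0,0,0.059,0,0,0]]}' && python3 -m handwheel '{"increments": [[1,0,0,-0.05,0,0,0],[1,0,0,-0.1,0,0,0],[1,0,0,-0.15,0,0,0],[1,0,0,-0.15,0,0,0]]}'; python3 -c "
from h import *
go(.513,-.2565,.12,88);go(.513,-.2565,.01,88)"
```

```text
time_s: 6.72
tool_pos: [0.4994, -0.1258, 0.0111]
tcp_rot: [0.001, 1.0, -0.0, 0.0]
wrist_force: [-0.4, -0.5, -1.0]
grip_width: 0.998
grasp_force: 0.0
time_s: 7.22
tool_pos: [0.5011, -0.1262, 0.1645]
tcp_rot: [0.001, 1.0, -0.0, 0.003]
wrist_force: [0.1, -0.1, -0.4]
grip_width: 1.002
grasp_force: 0.0
inc [-0.0118 -0.1302  0.0447] [-0.007  0.061  0.321]
inc [-0.0111 -0.1302  0.1547] [-0.007  0.061  0.321]
```

```bash
python3 -m handwheel '{"increments": [[1,-0.006,-0.06,0,0,0,0.2],[1,-0.012,-0.115,0,0,0,0.35],[1,-0.012,-0.132,0.02,0,0,0.35],[1,-0.012,-0.132,0.06,0,0,0.35],[1,-0.012,-0.132,0.1,0,0,0.35],[1,-0.012,-0.132,0.135,0,0,0.35],[1,-0.012,-0.132,0.152,0,0,0.35],[1,-0.012,-0.132,0.152,0,0,0.35]]}' && python3 -m handwheel '{"increments": [[0,0,0,0,0,0,0],[0,0,0,0,0,0,0],[0,0,0,0,0,0,0],[0,0,0,0,0,0,0],[0,0,0,0,0,0,0],[0,0,0,0,0,0,0]]}' 40 && python3 -m handwheel '{"increments": [[0,0,0,-0.02,0,0,0],[0,0,0,-0.04,0,0,0],[0,0,0,-0.06,0,0,0],[0,0,0,-0.06,0,0,0],[0,0,0,-0.06,0,0,0],[0,0,0,-0.06,0,0,0]]}' && python3 wt.py
```

```text
time_s: 8.22
tool_pos: [0.5103, -0.257, 0.0077]
tcp_rot: [0.019, 1.0, 0.001, -0.001]
wrist_force: [0.9, -0.7, -0.8]
grip_width: 1.001
grasp_force: 0.0
time_s: 8.98
tool_pos: [0.5119, -0.258, 0.0103]
tcp_rot: [0.019, 1.0, -0.0, 0.001]
wrist_force: [0.2, 0.1, 7.9]
grip_width: 0.758
grasp_force: 44.8
time_s: 9.72
tool_pos: [0.5109, -0.2576, 0.0684]
tcp_rot: [0.019, 1.0, 0.0, -0.001]
wrist_force: [-0.7, -0.4, -1.5]
grip_width: 0.762
grasp_force: 44.8
F [-0.2507944  -0.14071787 -0.98459871] [0.33281311 0.54165738 0.40902033] M [0.02006567 0.01894098 0.00427556] kg 0.10036684062248713 t 10.075 0.7610412882899302 44.82665419578552
```

B weighs about 0.10 kg, also spent. I'll set it back and check the clearance to the microwave beside C.

```bash
python3 -m handwheel '{"increments": [[0,0,0,0.03,0,0,0],[0,0,0,0.05,0,0,0],[0,0,0,0.057,0,0,0],[0,0,0,0.059,0,0,0],[0,0,0,0.059,0,0,0],[1,0,0,0.059,0,0,0],[1,0,0,0.059,0,0,0],[1,0,0,0.059,0,0,0],[1,0,0,0.059,0,0,0],[1,0,0,0.059,0,0,0]]}' && python3 -m handwheel '{"increments": [[1,0,0,-0.05,0,0,0],[1,0,0,-0.1,0,0,0],[1,0,0,-0.15,0,0,0],[1,0,0,-0.15,0,0,0]]}'; python3 - <<'E'
from w import *
go(.547,-.3667,.01,77.7)
i=ctrl.camera_info('wrist');im=ctrl.read_camera('wrist');cv2.imwrite('pics/w2.png',im);np.savez('w2.npz',**i)
for c,s in blobs(im,(8,150,120),(18,255,255),150,(0,640,100,400)): print('orange',c,s,won('w2.npz',*c,.033))
for z in(0,.22,.27):print(z,onz('top',397,150,z),onz('top',491,243,z),onz('top',412,122,z),onz('top',530,230,z))
print(won('w1.npz',0,165,0),won('w1.npz',95,270,0),won('w1.npz',140,300,0))
E
```

```text
time_s: 11.38
tool_pos: [0.5113, -0.2578, 0.0101]
tcp_rot: [0.019, 1.0, -0.0, 0.0]
wrist_force: [-0.7, -1.5, 0.0]
grip_width: 1.003
grasp_force: 0.0
time_s: 11.88
tool_pos: [0.513, -0.2588, 0.1638]
tcp_rot: [0.019, 1.0, -0.001, 0.003]
wrist_force: [0.3, -0.3, 0.5]
grip_width: 1.0
grasp_force: 0.0
inc [-0.0371 -0.1062  0.1543] [-0.016  0.063  1.687]
orange [460.13304035 211.23931282] [ 426  172   63   66 2503] [ 0.54425175 -0.11451934  0.033     ]
orange [317.5697201  226.50661578] [ 285  191   67   70 3930] [ 0.55351835 -0.26059172  0.033     ]
orange [200.21021992 251.05821475] [ 180  226   54   58 1546] [ 0.57920358 -0.3863024   0.033     ]
0 [ 0.72228945 -0.37757732  0.        ] [ 0.3961589  -0.66993057  0.        ] [ 0.82319071 -0.43538769  0.        ] [ 0.43671547 -0.80325609  0.        ]
0.22 [ 0.65270473 -0.33816959  0.22      ] [ 0.37365619 -0.58831711  0.22      ] [ 0.73903932 -0.38763414  0.22      ] [ 0.40835778 -0.70239502  0.22      ]
0.27 [ 0.63689002 -0.32921329  0.27      ] [ 0.36854193 -0.5697686   0.27      ] [ 0.719914   -0.37678106  0.27      ] [ 0.40191285 -0.67947205  0.27      ]
[ 0.47075812 -0.67890321  0.        ] [ 0.65122087 -0.47461004  0.        ] [ 0.69757651 -0.39781639  0.        ]
```

View pics/w2.png

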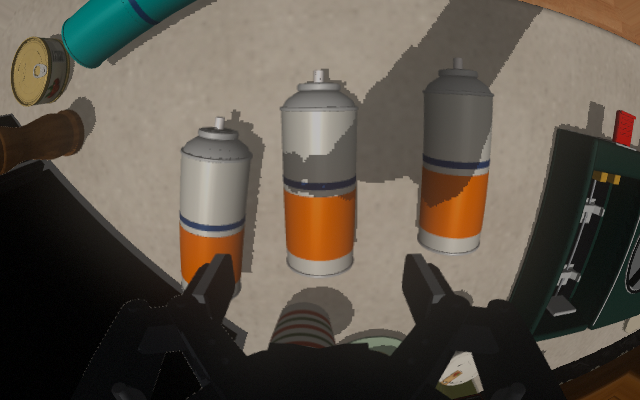

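The wrist view shows B at (318,227) and A at (460,211), both back where they lay. C is at (200,251) with its tip at (220,118), and the microwave's edge lies behind C at lower left. I'll triangulate that edge.

```bash
python3 - <<'E'
from w import *
def tri(r1,r2):
    (a,d),(b,e)=r1,r2; M=np.c_[d,-e]; s=np.linalg.lstsq(M,b-a,rcond=None)[0]
    p,q=a+d*s[0],b+e*s[1]; return (p+q)/2,np.linalg.norm(p-q)
for u in[(397,150),(396,154)]:
  for v in[(380,139),(377,140)]: print(u,v,tri(ray('top',*u),ray('side',*v)))
for u,v in[((497,243),(474,170)),((530,233),(530,153)),((485,240),(473,161))]: print(tri(ray('top',*u),ray('side',*v)))
for u,v in[(220,122),(220,118)]: print('Ctip',won('w2.npz',u,v,.033))
for u,v in[(50,165),(150,255),(240,335)]: print('mwbot',won('w2.npz',u,v,0))
E
```

```text
(397, 150) (380, 139) (array([ 0.63179896, -0.33389595,  0.28073529]), np.float64(0.013585220299024724))
(397, 150) (377, 140) (array([ 0.63426086, -0.3297339 ,  0.27693118]), np.float64(0.0036156682008896116))
(396, 154) (380, 139) (array([ 0.6189979 , -0.32983902,  0.28444921]), np.float64(0.01365662059352919))
(396, 154) (377, 140) (array([ 0.62140429, -0.32570379,  0.2806883 ]), np.float64(0.0037767365947735452))
(array([ 0.37628834, -0.57325459,  0.25505956]), np.float64(0.037387953817459504))
(array([ 0.37950659, -0.69389517,  0.29235093]), np.float64(0.05289351402410702))
(array([ 0.3767611 , -0.54820433,  0.28028634]), np.float64(0.004877890237142791))
Ctip [ 0.44804894 -0.34512143  0.033     ]
Ctip [ 0.44438312 -0.34478517  0.033     ]
mwbot [ 0.47449814 -0.62415909  0.        ]
mwbot [ 0.60450344 -0.47644148  0.        ]
mwbot [ 0.73171387 -0.37508874  0.        ]
```

```bash
python3 - <<'E'
import cv2
a=cv2.imread('pics/side0.png')[110:260,340:550];b=cv2.imread('pics/top0.png')[110:260,340:550]
cv2.imwrite('pics/c2.png',cv2.resize(cv2.vconcat([a,b]),None,fx=2,fy=2,interpolation=cv2.INTER_CUBIC)[:600])
E
```

```text
(no output)
```

View pics/c2.png

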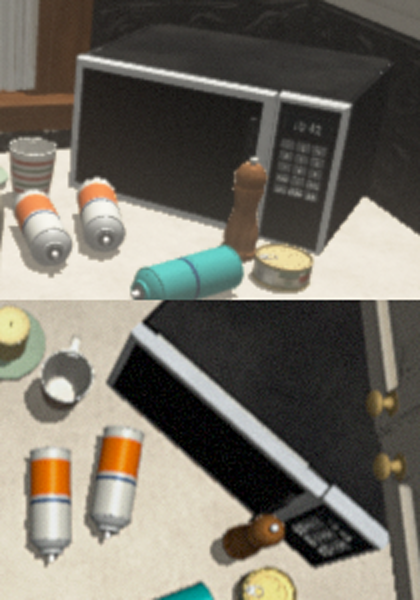

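C stands about 125 mm clear of the microwave's face, whose bottom line runs from (394,152) to (499,243) in the top view. I'll hover over C.

```bash
python3 -m handwheel '{"increments": [[1,-0.012,-0.05,0,0,0,0.8],[1,-0.025,-0.09,0,0,0,1.69],[1,-0.037,-0.106,0,0,0,1.69],[1,-0.037,-0.106,0,0,0,1.69],[1,-0.037,-0.106,0,0,0,1.69]]}' && python3 - <<'E'
from w import *
go(.547,-.3667,.01,77.7)
i=ctrl.camera_info('wrist');im=ctrl.read_camera('wrist');cv2.imwrite('pics/w3.png',im);np.savez('w3.npz',**i)
m=cv2.inRange(cv2.cvtColor(im,cv2.COLOR_BGR2HSV),(8,150,120),(18,255,255))
for c,s in blobs(im,(8,150,120),(18,255,255),150,(220,420,100,400)): print('orange',c,s,won('w3.npz',*c,.05))
l=[(np.where(m[y,220:420])[0][[0,-1]]+220).tolist() for y in range(200,250,8)];print(l)
E
```

```text
time_s: 12.55
tool_pos: [0.5434, -0.3639, 0.1588]
tcp_rot: [0.107, 0.994, 0.001, -0.001]
wrist_force: [-0.6, 0.0, -0.0]
grip_width: 0.999
grasp_force: 0.0
inc [-0.0044 -0.0021  0.1488] [ 0.011 -0.023  0.005]
orange [407.82857143 199.1877551 ] [399 187  21  22 245] [ 0.56429541 -0.28656308  0.05      ]
orange [315.56070588 232.67270588] [ 280  197   71   71 4250] [ 0.5777664  -0.37319786  0.05      ]
[[280, 416], [280, 419], [281, 350], [281, 349], [282, 349], [282, 349], [283, 349]]
```

```bash
python3 -m handwheel '{"increments": [[1,-0.003,-0.002,0.05,0,0,0],[1,-0.004,-0.002,0.095,0,0,0],[1,-0.004,-0.002,0.13,0,0,0],[1,-0.004,-0.002,0.147,0,0,0],[1,-0.004,-0.002,0.147,0,0,0],[1,-0.004,-0.002,0.147,0,0,0]]}' && python3 -m handwheel '{"increments": [[0,0,0,0,0,0,0],[0,0,0,0,0,0,0],[0,0,0,0,0,0,0],[0,0,0,0,0,0,0],[0,0,0,0,0,0,0],[0,0,0,0,0,0,0]]}' 60 && python3 -m handwheel '{"increments": [[0,0,0,-0.02,0,0,0],[0,0,0,-0.04,0,0,0],[0,0,0,-0.06,0,0,0],[0,0,0,-0.06,0,0,0],[0,0,0,-0.06,0,0,0],[0,0,0,-0.06,0,0,0]]}' && python3 wt.py
```

```text
time_s: 13.35
tool_pos: [0.5484, -0.3683, 0.0144]
tcp_rot: [0.107, 0.994, -0.0, 0.001]
wrist_force: [1.0, 0.1, 1.2]
grip_width: 0.998
grasp_force: 0.0
time_s: 14.1
tool_pos: [0.5484, -0.3683, 0.015]
tcp_rot: [0.107, 0.994, -0.0, 0.001]
wrist_force: [-0.8, 0.7, 8.7]
grip_width: 0.751
grasp_force: 64.5
time_s: 14.85
tool_pos: [0.5473, -0.3676, 0.0723]
tcp_rot: [0.107, 0.994, 0.0, -0.001]
wrist_force: [-0.3, -0.3, -3.6]
grip_width: 0.749
grasp_force: 68.5
F [-0.27205041 -0.09794874 -3.61894997] [0.31372187 0.39922257 0.68657888] M [-0.00053239 -0.02008279 -0.00561631] kg 0.36890417660133784 t 15.2 0.756845982043429 68.5150158405304
```

C weighs 0.37 kg, so it is the full one. I'll carry it above the bay.

```bash
python3 -m handwheel '{"increments": [[0,0,0,-0.04,0,0,0],[0,0,0,-0.08,0,0,0],[0,0,0,-0.12,0,0,0],[0,0,0,-0.14,0,0,0],[0,0,0,-0.14,0,0,0],[0,0,0,-0.14,0,0,0]]}' && python3 -c "
from h import *
go(.6067,.0869,.21,84.4)"
```

```text
time_s: 16.0
tool_pos: [0.5472, -0.3675, 0.212]
tcp_rot: [0.107, 0.994, 0.0, -0.001]
wrist_force: [-1.0, 0.2, -3.5]
grip_width: 0.753
grasp_force: 68.6
inc [0.0386 0.4566 0.0023] [ 0.006 -0.013 -1.115]
```

```bash
python3 -m handwheel '{"increments": [[0,0.003,0.03,0,0,0,0],[0,0.006,0.075,0,0,0,-0.1],[0,0.01,0.12,0,0,0,-0.25],[0,0.014,0.165,0,0,0,-0.4],[0,0.018,0.21,0,0,0,-0.55],[0,0.022,0.255,0,0,0,-0.7],[0,0.026,0.3,0,0,0,-0.85],[0,0.03,0.345,0,0,0,-1],[0,0.034,0.39,0,0,0,-1.115],[0,0.037,0.425,0,0,0,-1.115],[0,0.0386,0.45,0,0,0,-1.115],[0,0.0386,0.4566,0,0,0,-1.115]]}' && python3 -m handwheel '{"increments": [[0,0,0,0,0,0,0],[0,0,0,0,0,0,0]]}' && python3 - <<'E'
from w import *
go(.6067,.0869,.032,84.4)
i=ctrl.camera_info('wrist');im=ctrl.read_camera('wrist');cv2.imwrite('pics/w4.png',im);np.savez('w4.npz',**i)
f='w4.npz'
for c,s in blobs(im,(0,180,120),(6,255,255),50,(200,460,0,200)): print('red',c,s,won(f,*c,.065))
for c,s in blobs(im,(15,120,90),(32,255,255),10,(200,460,30,250)): print('yoke',c,s,won(f,*c,.056))
E
```

```text
time_s: 17.5
tool_pos: [0.6067, 0.0884, 0.2115]
tcp_rot: [0.048, 0.999, -0.0, -0.001]
wrist_force: [-0.0, -0.5, -4.1]
grip_width: 0.752
grasp_force: 68.6
time_s: 17.75
tool_pos: [0.6071, 0.0847, 0.2128]
tcp_rot: [0.05, 0.999, -0.0, -0.0]
wrist_force: [1.1, -0.1, -3.7]
grip_width: 0.752
grasp_force: 68.6
inc [0.0005 0.0024 0.1808] [-0.009 -0.005 -0.02 ]
red [319.98167792  13.51301832] [ 301    0   38   28 1037] [0.44527654 0.10315936 0.065     ]
```

View pics/w4.png

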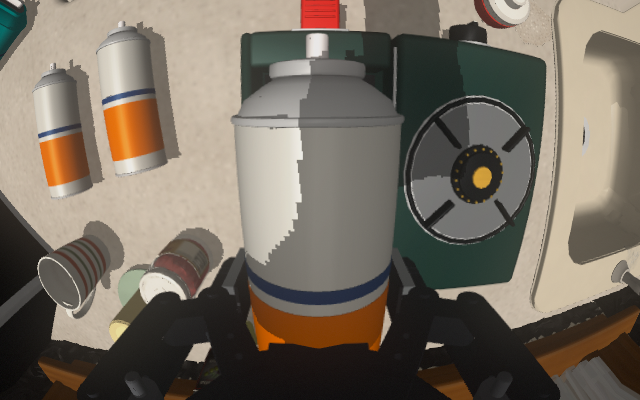

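The cartridge hangs straight in the gripper with its valve to the front: stem tip (317,34), collar front edge about (318,63). A and B lie in place at left. Next is the offset along the axis.

```bash
python3 - <<'E'
from w import *
o=ctrl.get_obs();p=np.array(o['tool_pos']);x=np.array([.9952,-.098,0]);y=np.array([.098,.9952,0])
for n,u,v,z in[('tip',317,34,.231),('tiptop',317,34,.236),('collar',318,62,.25),('collar low',318,62,.245),('shoulder',319,118,.263)]:
    q=won('w4.npz',u,v,z)-p;print(n,q@x,q@y)
E
```

```text
tip -0.10818482600471141 0.0005224394978513128
tiptop -0.10715052640875244 0.0005478043618160684
collar -0.09439600776921966 0.0009240979137834595
collar low -0.09496626938850283 0.0009131021790714771
shoulder -0.07600057729239894 0.001200899944144705
```

```bash
python3 - <<'E'
from h import *
P=[]
for _ in range(6): P.append(ctrl.get_obs()['tool_pos']);ctrl.read_camera('top')
p=np.mean(P,0);print(p,np.std(P,0))
d=np.array([.6082,.0868,.06])-p;a=np.radians(84.4);Y=np.array([np.cos(a),np.sin(a),0]);X=np.cross(Y,[0,0,-1]);print(d@X,d@Y,-d[2])
E
```

```text
[0.60726339 0.08530599 0.2131328 ] [5.50245091e-05 3.99391431e-04 8.98242735e-05]
-0.000786349428680407 0.00157827408517481 0.15313280057736328
```

```bash
python3 -m handwheel '{"increments": [[0,-0.001,0.0015,0.03,0,0,0],[0,-0.001,0.0015,0.06,0,0,0],[0,-0.001,0.0015,0.09,0,0,0],[0,-0.001,0.0015,0.115,0,0,0],[0,-0.001,0.0015,0.135,0,0,0],[0,-0.001,0.0015,0.15,0,0,0],[0,-0.001,0.0015,0.158,0,0,0],[0,-0.001,0.0015,0.158,0,0,0]]}' && python3 - <<'E'
from w import *
o=ctrl.get_obs();print(o['tool_pos'],o['wrist_force'])
i=ctrl.camera_info('wrist');im=ctrl.read_camera('wrist');cv2.imwrite('pics/w5.png',im)
E
```

```text
time_s: 19.1
tool_pos: [0.6084, 0.0877, 0.0549]
tcp_rot: [0.049, 0.999, -0.0, -0.0]
wrist_force: [-0.7, -0.7, -3.1]
grip_width: 0.752
grasp_force: 68.8
[0.60841867 0.08771674 0.05489038] [-0.7484042  -0.70897153 -3.12578873]
```

View pics/w5.png

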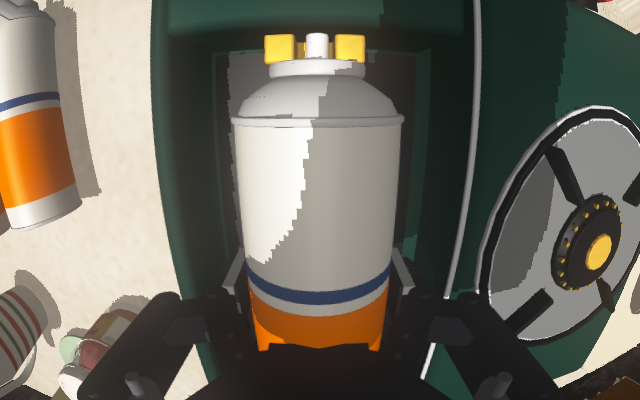

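The stem (317,45) is centred between the brass prongs (280,49) and (350,49). I'll check the gap from collar to yoke face before lowering.

```bash
python3 - <<'E'
from w import *
np.savez('w5.npz',**ctrl.camera_info('wrist'))
o=ctrl.get_obs();p=np.array(o['tool_pos']);x=np.array([.9952,-.098,0]);y=np.array([.098,.9952,0]);print(p)
im=cv2.imread('pics/w5.png')
B=blobs(im,(20,120,90),(32,255,255),50,(240,380,20,80));print(B)
for n,u,v,z in[('yokeL',280,63,.056),('yokeR',350,63,.056),('yoke far',280,36,.056),('collar',318,62,.091),('tip',317,33,.075),('tip',317,33,.08)]:
    q=won('w5.npz',u,v,z)-p;print(n,q@x,q@y)
E
```

```text
[0.60867859 0.08778283 0.05539154]
[(array([278.11948052,  47.49350649]), array([264,  34,  31,  30, 770], dtype=int32)), (array([349.91090426,  46.64760638]), array([335,  34,  30,  29, 752], dtype=int32))]
yokeL -0.09831979778595147 -0.016446934552238352
yokeR -0.09818814133681289 0.015141198957148777
yoke far -0.11113659723130334 -0.01642300292328425
collar -0.09449931360289282 0.0007633573791385761
tip -0.1082072048730096 0.00036528905500992113
tip -0.10716076199796544 0.000387424900234845
```

```bash
python3 -m handwheel '{"increments": [[0,-0.002,-0.001,0.002,0,0,0],[0,-0.002,-0.001,0.007,0,0,0],[0,-0.002,-0.001,0.012,0,0,0],[0,-0.002,-0.001,0.016,0,0,0],[0,-0.002,-0.001,0.019,0,0,0],[0,-0.002,-0.001,0.021,0,0,0],[0,-0.002,-0.001,0.021,0,0,0],[0,-0.002,-0.001,0.021,0,0,0]]}'
```

```text
time_s: 20.15
tool_pos: [0.6104, 0.0866, 0.0342]
tcp_rot: [0.049, 0.999, 0.0, 0.0]
wrist_force: [0.6, 0.3, -3.0]
grip_width: 0.752
grasp_force: 68.8
```

```bash
python3 -m handwheel '{"increments": [[0,0,0,0.001,0,0,0],[0,0,0,0.002,0,0,0],[0,0,0,0.002,0,0,0]]}'; python3 -m handwheel '{"increments": [[0,0,0,0.001,0,0,0],[0,0,0,0.002,0,0,0],[0,0,0,0.002,0,0,0]]}'
```

```text
time_s: 20.52
tool_pos: [0.6106, 0.086, 0.0326]
tcp_rot: [0.049, 0.999, -0.0, 0.0]
wrist_force: [-1.2, -2.2, 4.0]
grip_width: 0.754
grasp_force: 69.7
time_s: 20.9
tool_pos: [0.6107, 0.0857, 0.0321]
tcp_rot: [0.05, 0.999, -0.0, 0.001]
wrist_force: [-6.4, -3.8, 22.3]
grip_width: 0.757
grasp_force: 71.8
```

It is seated at the predicted height. I'll ease off, open partway, and retreat.

```bash
python3 -m handwheel '{"increments": [[0,0,0,-0.0015,0,0,0],[0,0,0,-0.002,0,0,0],[0.9,0,0,-0.002,0,0,0],[0.9,0,0,-0.002,0,0,0],[0.9,0,0,-0.002,0,0,0],[0.9,0,0,-0.002,0,0,0]]}' && python3 -m handwheel '{"increments": [[0.9,0,0,-0.02,0,0,0],[0.9,0,0,-0.05,0,0,0],[0.9,0,0,-0.09,0,0,0],[0.9,0,0,-0.13,0,0,0],[0.9,0,0,-0.15,0,0,0],[0.9,0,0,-0.15,0,0,0],[0.9,0,0,-0.15,0,0,0]]}' && python3 - <<'E'
from w import *
i=ctrl.camera_info('wrist');im=ctrl.read_camera('wrist');cv2.imwrite('pics/w6.png',im);np.savez('w6.npz',**i)
for c,s in blobs(im,(0,180,120),(6,255,255),50,(200,460,0,200)): print('red',c,s,won('w6.npz',*c,.065))
go(.445,.1032,.18,84.4)
E
```

```text
time_s: 21.65
tool_pos: [0.6103, 0.0868, 0.032]
tcp_rot: [0.049, 0.999, 0.0, -0.0]
wrist_force: [-0.5, -1.0, -0.5]
grip_width: 0.903
grasp_force: 0.0
time_s: 22.52
tool_pos: [0.6099, 0.0866, 0.1821]
tcp_rot: [0.049, 0.999, 0.0, -0.0]
wrist_force: [-1.2, -0.6, -0.8]
grip_width: 0.904
grasp_force: 0.0
red [317.5   8. ] [297   0  42  17 714] [0.45140193 0.10239943 0.065     ]
inc [0.1656 0.0005 0.0017] [-0.003 -0.01  -0.001]
```

View pics/w6.png

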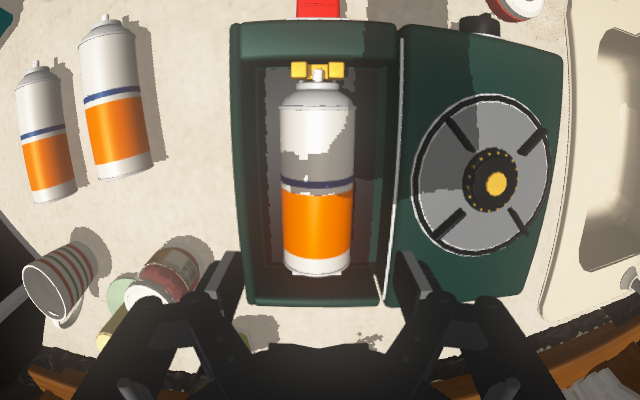

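The cartridge lies square in the saddles with its stem in the yoke slot (318,75), and the gripper is clear. Now to the tab with the fingers shut.

```bash
python3 -m handwheel '{"increments": [[0,0.04,0,0,0,0,0],[0,0.08,0,0,0,0,0],[0,0.12,0,0,0,0,0],[0,0.15,0,0,0,0,0],[0,0.173,0,0,0,0,0],[0,0.173,0,0.03,0,0,0],[0,0.173,0,0.06,0,0,0],[0,0.173,0,0.08,0,0,0],[0,0.173,0,0.08,0,0,0],[0,0.173,0,0.08,0,0,0]]}' && python3 - <<'E'
from w import *
P=[]
for _ in range(5): P.append(ctrl.get_obs()['tool_pos']);im=ctrl.read_camera('wrist')
i=ctrl.camera_info('wrist');np.savez('w7.npz',**i);cv2.imwrite('pics/w7.png',im)
p=np.mean(P,0);d=np.array([.4375,.1037,.07])-p;a=np.radians(84.4);Y=np.array([np.cos(a),np.sin(a),0]);X=np.cross(Y,[0,0,-1]);print(p,d@X,d@Y,-d[2])
for c,s in blobs(im,(0,180,100),(6,255,255),50,(100,560,0,400)): print('red',c,s,won('w7.npz',*c,.065))
E
```

```text
time_s: 23.82
tool_pos: [0.4381, 0.1033, 0.1022]
tcp_rot: [0.049, 0.999, -0.0, -0.0]
wrist_force: [-0.4, 0.2, 0.3]
grip_width: 0.005
grasp_force: 0.0
[0.43837544 0.10350209 0.10258721] 0.0008905748367604752 0.00011153570111336789 0.03258720508515332
red [317.91815118 227.85507944] [ 291  207   55   49 2077] [0.43771192 0.10423416 0.065     ]
```

```bash
python3 -m handwheel '{"increments": [[0,0.001,0.0005,0.015,0,0,0],[0,0.001,0.0005,0.03,0,0,0],[0,0.001,0.0005,0.036,0,0,0],[0,0.001,0.0005,0.04,0,0,0],[0,0.001,0.0005,0.044,0,0,0],[0,0.001,0.0005,0.048,0,0,0],[0,0.001,0.0005,0.048,0,0,0]]}'; python3 -m handwheel '{"increments": [[0,0,0,0.003,0,0,0],[0,0,0,0.006,0,0,0],[0,0,0,0.008,0,0,0],[0,0,0,0.008,0,0,0]]}'
```

```text
time_s: 24.95
tool_pos: [0.4373, 0.1041, 0.054]
tcp_rot: [0.049, 0.999, -0.0, 0.0]
wrist_force: [0.4, -0.6, 0.4]
grip_width: -0.002
grasp_force: 0.0
time_s: 25.45
tool_pos: [0.4374, 0.1041, 0.0459]
tcp_rot: [0.049, 0.999, 0.0, 0.0]
wrist_force: [0.5, 0.6, 0.2]
grip_width: 0.002
grasp_force: 0.0
```

```bash
python3 - <<'E'
from w import *
im=ctrl.read_camera('wrist');np.savez('w8.npz',**ctrl.camera_info('wrist'));cv2.imwrite('pics/w8.png',im);print(ctrl.get_obs()['wrist_force'])
for k in(7,8):
  f=f'w{k}.npz';im=cv2.imread(f'pics/w{k}.png')
  for c,s in blobs(im,(0,180,60),(6,255,255),50,(250,390,100,400)):
    print(k,c,s)
    for z in(.065,.05,.043):
        a=won(f,s[0],s[1]+s[3]/2,z);b=won(f,s[0]+s[2],s[1]+s[3]/2,z);t=won(f,c[0],s[1],z);e=won(f,c[0],s[1]+s[3],z);print(z,'w',np.linalg.norm(a-b),'x',t[0],e[0])
top=ctrl.read_camera('top')
for im in(cv2.imread('pics/top0.png'),top): print(blobs(im,(0,180,100),(6,255,255),20,(235,275,205,250)))
for im in(cv2.imread('pics/side0.png'),ctrl.read_camera('side')): print('side',blobs(im,(0,180,100),(6,255,255),10,(225,275,205,270)))
E
```

```text
[ 0.50237899 -0.42059563  0.20871682]
7 [318.03393881 227.9000956 ] [ 291  207   55   49 2092]
0.065 w 0.035477609100024184 x 0.42353299347344986 0.4583173536172075
0.05 w 0.03841746272873796 x 0.4290863765212508 0.466753144188661
0.043 w 0.039789394422137726 x 0.43167795527689123 0.4706898464553393
8 [315.04045734 244.56992084] [ 283  230   68   53 1137]
0.065 w 0.031315634453656184 x 0.41212144706801535 0.44020568905822344
0.05 w 0.0350936616757272 x 0.4189424063578455 0.4504148291274422
0.043 w 0.036856741046027035 x 0.4221255206930996 0.4551790944930776
[(array([253.54385965, 230.85964912]), array([249, 225,  11,  13, 114], dtype=int32))]
[]
side []
side []
```

The red tab's apparent width (36 mm at z≈0.046) shows that it has moved down under the fingers. I'll continue to the hard stop.

```bash
python3 -m handwheel '{"increments": [[0,0,0,0.001,0,0,0],[0,0,0,0.002,0,0,0],[0,0,0,0.003,0,0,0],[0,0,0,0.004,0,0,0],[0,0,0,0.004,0,0,0]]}';python3 -m handwheel '{"increments": [[0,0,0,0.001,0,0,0],[0,0,0,0.002,0,0,0],[0,0,0,0.002,0,0,0]]}'
```

```text
time_s: 26.22
tool_pos: [0.4373, 0.1041, 0.0428]
tcp_rot: [0.049, 0.999, 0.0, 0.0]
wrist_force: [-2.0, 1.2, 16.0]
grip_width: 0.001
grasp_force: 7.9
time_s: 26.6
tool_pos: [0.4373, 0.1041, 0.0421]
tcp_rot: [0.049, 0.999, 0.001, 0.001]
wrist_force: [-4.8, -0.5, 44.9]
grip_width: -0.002
grasp_force: 22.4
```

Hard stop reached at z≈0.042 with the force rising to 45 N on the fingertips. I'll retreat and verify by numbers.

```bash
python3 -m handwheel '{"increments": [[0,0,0,-0.02,0,0,0],[0,0,0,-0.06,0,0,0],[0,0,0,-0.1,0,0,0],[0,-0.04,0,-0.14,0,0,0],[0,-0.08,0,-0.14,0,0,0],[0,-0.12,0,-0.14,0,0,0],[0,-0.15,0,-0.14,0,0,0],[0,-0.173,0,-0.14,0,0,0],[0,-0.173,0,-0.14,0,0,0],[0,-0.173,0,-0.14,0,0,0]]}' && python3 - <<'E'
from w import *
im=ctrl.read_camera('wrist');np.savez('w9.npz',**ctrl.camera_info('wrist'));cv2.imwrite('pics/w9.png',im);print(ctrl.get_obs()['wrist_force'])
for k in(6,9):
  f=f'w{k}.npz';im=cv2.imread(f'pics/w{k}.png')
  for c,s in blobs(im,(8,150,120),(18,255,255),300,(0,640,0,400)): print(k,'orange',c,s[4],won(f,*c,.083 if c[0]>250 else .05))
  for c,s in blobs(im,(20,120,90),(32,255,255),50,(240,400,40,100)): print(k,'yoke',c,s[4],won(f,*c,.056))
  for c,s in blobs(im,(0,180,100),(6,255,255),30,(280,360,0,50)): print(k,'red',c,s)
top=ctrl.read_camera('top')
for im in(cv2.imread('pics/top0.png'),top):
  for c,s in blobs(im,(0,180,100),(6,255,255),20,(235,275,205,250)): print('top red',c,onz('top',*c,.065),onz('top',*c,.043))
  for c,s in blobs(im,(8,150,120),(18,255,255),100,(240,420,120,260)): print('top or',c,s[4])
E
```

```text
time_s: 27.85
tool_pos: [0.6082, 0.0872, 0.1797]
tcp_rot: [0.049, 0.999, -0.0, -0.001]
wrist_force: [-0.7, 0.1, -1.2]
grip_width: -0.001
grasp_force: 0.0
[-1.40498723  0.32326356  0.5154198 ]
6 orange [123.67847971 127.76784797] 1947 [ 0.52634036 -0.10348021  0.05      ]
6 orange [ 96.04326329 133.85537701] 809 [ 0.52530083 -0.14374087  0.05      ]
6 orange [ 50.04437401 161.34389857] 1262 [ 0.54199775 -0.23456273  0.05      ]
6 orange [ 30.8212766  166.14893617] 470 [ 0.54117201 -0.28025917  0.05      ]
6 orange [316.73800053 224.47096261] 3771 [0.63327663 0.08366634 0.083     ]
6 orange [592.14256198 359.72796143] 1452 [0.9758818 0.5619257 0.083    ]
6 orange [ 53.46777547 386.4968815 ] 481 [ 1.02917893 -0.58463616  0.05      ]
6 yoke [298.03947368  69.        ] 228 [0.50191062 0.08072047 0.056     ]
6 yoke [336.          68.97797357] 227 [0.50511893 0.11283171 0.056     ]
6 yoke [319.24793388  69.7107438 ] 121 [0.50446788 0.09858725 0.056     ]
6 red [317.5   8. ] [297   0  42  17 714]
9 orange [122.44931228 129.91492613] 1963 [ 0.52636815 -0.103394    0.05      ]
9 orange [ 94.75
[... 401 characters left out ...]
9438944] 606 [ 1.02791945 -0.55641899  0.05      ]
9 yoke [297.52173913  70.83478261] 230 [0.5017925  0.08088652 0.056     ]
9 yoke [333.91814947  71.08896797] 281 [0.50511449 0.11141655 0.056     ]
9 red [316.977433     8.59379408] [298   0  39  19 709]
top red [253.54385965 230.85964912] [0.44265945 0.10403964 0.065     ] [0.44571119 0.10718596 0.043     ]
top or [399.85855263 187.40460526] 304
top or [364.9470405  198.10903427] 321
top or [324.67301587 203.2984127 ] 315
top red [254.72807018 231.6754386 ] [0.43997825 0.10025119 0.065     ] [0.44298957 0.10334038 0.043     ]
top or [261.94382022 175.42696629] 178
top or [365.41042345 198.06840391] 307
top or [324.85358255 203.3271028 ] 321
```

The cartridge moved 6.7 mm forward onto the yoke, the tab is at its 43 mm height, A and B are back in place, and the gripper is clear. Handing in.

```bash
python3 -c "
from bench import ctrl
print(ctrl.close_job())"
```

```text
the job is handed in; nothing more can be done
None
```

The full cartridge (cartridge_c, about 0.37 kg) lies in the bay pressed onto the regulator yoke, valve to the front. The locking tab is down at its stop, both spent cartridges are back in their places on the worktop, and the job was handed in at about 28 s.

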